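# Shut the vent of a storage box and snap its cap on

## Task

Shut the vent of the airtight storage box: throw its red-knobbed lever out of the middle into the notch on the side of the green tag, then set the loose black cap upright on the vent stud of the box lid and press it down until it clicks fully home. Do not let up after the click: keep pressing the cap down firmly, with about 10 N, and finish like that, the fingers still on the cap and pushing it onto its seat. Leave the brass weight, the mustard pot and the sand timer where they stand.

Things in the scene. Friction and masses are not known exactly. Their poses are not given: they have to be found in the camera images.
- canister: Low airtight storage box, fixed to the worktop: metal body, white lid 124 x 104 mm, lid top 50 mm above the worktop. Origin: centre of its underside; x points away from the robot, give or take the box's turn, y to its left, z up. The lever is at x = -45 mm, the vent stud at x = +30 mm, both at y = 0. Behind the lever an upright steel plate reaches 78 mm above the worktop.
- lever (a joint): Lever on the lid, rad. 0: upright, where it starts (within 0.1); positive leans to the box's +y, negative to -y. Detent notches at -0.5, 0 and +0.5, stops at +-0.62. It pivots 56 mm above the worktop about the box's x direction. About 3 N at the knob takes it out of a notch; past some 0.3 rad it snaps into the side notch by itself and stays there.
- lever_knob (a point): Centre of the lever's red ball knob, 18 mm in diameter, 48 mm from the pivot (104 mm above the worktop when upright, 98 mm in a side notch, 23 mm to the side). Below it is a steel rod 7 mm thick.
- stud_tip (a point): Top of the vent stud, 84 mm above the worktop. How the cap goes on: its lip meets the balls when its rim is about 13 mm above the seat; 10 to 18 N force it over them, then the resistance drops and from about 5 mm above the seat it snaps down by itself.
- green_tag: Green square tag, 16 x 16 x 8 mm, fixed on the lid beside the lever, at x = -45 mm and either y = +40 or y = -40 mm in the box's frame: it marks the notch to use. Origin: centre of its underside.
- grey_tag: Grey tag of the same shape, fixed on the other side: it marks the wrong notch. Origin: centre of its underside.
- stud_seat: The vent stud's seat: steel collar 34 mm in diameter on the lid. Origin: centre of its upper face, 64 mm above the worktop, on the stud's axis; z up. From it the upright stud rises 20 mm: 19 mm in diameter, its top 7 mm tapering to 8 mm, with four sprung steel balls that bulge it to 25 mm across about 8 mm above the seat.
- cap: Black round snap cap with a yellow disc on top, loose, 40 mm in diameter, 30 mm high, 35 g, standing on the worktop open side down. Origin: centre of its open lower rim; z up. The mouth is a stiff lip 3 mm high with a 22 mm bore; inside it is 28 mm wide and 24 mm deep. Fully home on the stud, its rim rests on the seat: its origin then coincides with that of stud_seat.
- brass_weight: Small brass scale weight, 35 mm in diameter, 44 mm high; bystander, to be left alone. Origin: centre of its underside. It and the cap stand in front of the box, and either may be at either of two places.
- mustard_pot: Beige stoneware mustard pot with lid, 64 mm in diameter, 80 mm high, behind the box; bystander. Origin: centre of its underside.
- egg_timer: Sand timer in a dark wooden frame, 54 mm in diameter, 110 mm high, behind the box to its left; bystander. Origin: centre of its underside.
- pitcher_pump: Obstacle: iron hand pump, fixed, left of the box. Its barrel stands about 0.08 m ahead of and 0.05 m to the right of the origin and is 0.46 m high; its linkage reaches 0.65 m. A thin lever slopes from the top, at about 0.18 m to the robot's left, down towards the robot, its handle ending near the worktop edge 0.35 m ahead of the robot.
- brown_jug: Obstacle: big dark brown jug, fixed, right of the box and behind: about 0.36 m in diameter, 0.5 m high, its left side some 0.07 m right of the robot's centre plane where it is nearest; a tap sticks out low at its front.
Mind the look-alikes: they are no part of the job. There is more than one size of the cap; the job needs the larger.

How it is judged:
By the outcome, as a careful person would: the job done as asked, in the order asked, and still so for the second after the job is handed in, while the arm keeps its last pose, push and grip.
It also fails if it takes over 70 s, if anything falls off the work surface, if the arm or the gripper's body presses on something with over 40 N, if the wrist force passes 120 N, or if a joint passes its speed limit or range.

## Robot

A 7-joint arm with a two-finger parallel gripper is mounted at the origin on a cart in front of the work surface, level with it; the furniture and walls round the work are solid. World frame = base frame: x ahead of the robot, y to its left, z up, the work surface at z = 0. Lengths are in mm, angles in rad, forces in N, time in s.
With the tool pointing down it reaches from about 400 to 850 mm from the base axis. Payload 4.5 kg.
Tool frame: the origin (TCP) lies on the centre line of the jaws, within the pads' length; the fingertips stand 22 mm ahead of it and the grasp point (between the pads) lies 3 mm ahead of it; z points along the fingers, y is the direction in which the jaws open and shut (so a half turn about z gives the same grasp; the last joint's range is limited). The gripper opens to 85 mm and grips with 20 to 120 N. Pads are 22 mm wide; open, the fingers measure 114 mm over their backs; the gripper's body (76 mm by 85 mm) begins 54 mm behind the grasp point. The pads swing forward as they close: fully open they stand 13 mm farther back than shut.
Start: joints at [-1.279, 0.689, -0.195, 1.565, 0.157, 0.902, -0.215], TCP at [159.325, 604.374, 253.317] pointing down, gripper open.
Joint ranges: [-3.01, 3.01], [-0.46, 2.08], [-1.47, 1.51], [0.13, 2.56], [-1, 4.14], [0.04, 2.09], [-2.66, 2.66]. Speed limits (rad/s): [2.57, 2.57, 3.14, 3.14, 3.14, 3.14, 3.14].

## Interface

Orientations are given as a rotation vector (axis times angle).
In Python, from workcell import env gives the robot as it stands.
- The arm moves only by the tool step_arm, never from a script. Its argument "plan" is a list that holds one entry, the list of rows, each a list of 6 numbers: the shift along the tool's x, y, z scaled (see below), then the turn, a rotation vector about the tool's x, y, z scaled (see below). In form: [[[x, y, z, rx, ry, rz], ...]]. A call has 1 to 8 rows; each row shifts and turns the pose as measured when the row begins, along the tool's axes as they then stand; what a row does not reach is not made up. The controller multiplies each number of a shift by 3 cm and each number of a turn by 0.12 rad. A row lasts 1/12 s, in which the tool goes at most 41.7 mm and 7.16 degrees, less where a joint would pass 70% of its speed; a pose out of reach is approached as far as the arm can. A call with a number of a shift or a turn outside -1 to 1 is refused whole. A call with a gripper value outside its range is refused whole. "claw" is the opening, from 0 (shut) to 1 (fully open), set as the call begins (left out, the last holds). The fingers move at their own pace and stop on an object; "force" is the grip in N (left out, the last holds). Time passes only in rows, so rows that do not move let the fingers close. It gives the time, the measured TCP pose, the force and the opening at its end, in the units of the state.
- env.observe(): the state, without advancing time (a new reading comes with each control period).
- env.capture(name): name is "scene" or "top" or "wrist"; returns the picture (480x640x3 uint8, red, green, blue); there is no depth.
- env.camera_info(name): a dict with "fovy" (degrees; the focal length in pixels is half the picture's height over the tangent of half this angle, whatever the lens; pixels are square), "cx", "cy" (the principal point, pixels), "k1" (the pictures are not rectified: a ray, as slopes to the right and down, at radius r is drawn at 1 + k1 r^2 times it, then the intrinsics apply), "position" and "orientation" of the camera in the world; the wrist camera has in their place "hand_eye" (4x4, takes a point from camera to tool coordinates, whose origin is the TCP and whose axes are the flange's). Camera axes: x right, y up, looking along -z (the intrinsics and any distortion apply to the point x, -y, -z); pixel columns grow to the right and rows downward; lengths in mm; the calibration is good to about 2 mm. A picture is of the moment at which its call begins: read the wrist's pose just before it. camera_info takes no time and is no camera call.
- env.hand_in(): hands the job in, once; it reports no verdict.
The state is a dict: "t": time; "joint_pos": joint angles; "joint_velocities": joint speeds; "joint_efforts": joint torques, N m; "tcp_pos": TCP position; "ee_rot": TCP orientation; "wrist_force": force on the tool from outside, world axes, zero at the start; "moment": the same for the moment, N m; "opening": finger opening in mm.
Only numpy, scipy, OpenCV 4.12 (cv2) and the standard library are available. Lean on these libraries where they do the work, as an engineer would, in place of code of your own. Each camera call takes 0.05 s, during which the arm holds its last target.

## Working session

There is one attempt and no reset: what is moved stays moved. The work goes in short steps, Python scripts to look and compute and a tool call to move; the robot and the scene stay as the last step left them, time stands still between calls to the robot, and variables do not carry over. Pictures are saved under pics/ and viewed, and the job is handed in when it is done.

Besides the shell and the picture viewer there is one more tool, called after "Call:" as name(argument=value, ...) on one line, values as JSON. step_arm: Moves the arm, as the interface text tells. Its arguments: {"type":"object","properties":{"plan":{"type":"array","items":{"type":"array","items":{"type":"array","items":{"type":"number","minimum":-1,"maximum":1}}}},"claw":{"type":"number"},"force":{"type":"number"}},"required":["plan"]}

```bash
ls; mkdir -p pics
python3 - <<'E'
from workcell import env
import cv2
print(env.observe())
for n in("scene","top","wrist"):
    print(n,env.camera_info(n))
    cv2.imwrite(f"pics/{n}0.png",env.capture(n)[:,:,::-1])
E
```

```text
pics
{'t': 0.0, 'joint_pos': array([-1.27916371,  0.69001777, -0.19452091,  1.566369  ,  0.15731348,
        0.90245316, -0.21510355]), 'joint_velocities': array([-2.39265030e-03,  5.31826751e-05,  1.17271370e-03,  2.30705809e-04,
       -2.23485230e-04, -1.32718955e-03, -1.36732224e-03]), 'joint_efforts': array([-1.48183044e-04, -5.39596474e+01, -1.26644857e+00, -1.58555692e+01,
        9.20071208e-03,  9.37296369e-03,  1.27312808e-05]), 'tcp_pos': array([159.25402385, 603.73951096, 252.45642919]), 'ee_rot': array([-4.03715643e-01, -3.11543546e+00,  2.90669986e-03]), 'wrist_force': array([-0.07138356,  0.62426144,  0.58078289]), 'moment': array([ 0.04585049, -0.02493832,  0.02026301]), 'opening': 85.30618132553562}
scene {'fovy': 43.74670942065116, 'cx': 310.51215458012837, 'cy': 237.55448265548313, 'k1': 0.0410991606983255, 'position': array([ -37.97174554,   68.74288578, 1252.59466295]), 'orientation': array([ 0.39753523, -0.38737666, -1.4694807 ])}
top {'fovy': 42.05848526556087, 'cx': 313.8795627367549, 'cy': 231.44455792125217, 'k1': 0.043114331446099705, 'position': array([ 277.87884808,   92.85667806, 1819.05648013]), 'orientation': array([ 0.14030974, -0.13574617, -1.59560269])}
wrist {'fovy': 58.0282703620284, 'cx': 317.62191008365613, 'cy': 232.33323714474915, 'k1': -0.07400994546353827, 'hand_eye': array([[ 1.04777427e-04,  9.49276022e-01,  3.14443991e-01,
         8.03491972e+01],
       [ 9.99999933e-01, -2.09506135e-04,  2.99263888e-04,
        -6.53498267e-01],
       [ 3.49961978e-04,  3.14443939e-01, -9.49275980e-01,
        -1.19488678e+02],
       [ 0.00000000e+00,  0.00000000e+00,  0.00000000e+00,
         1.00000000e+00]])}
```

View pics/scene0.png

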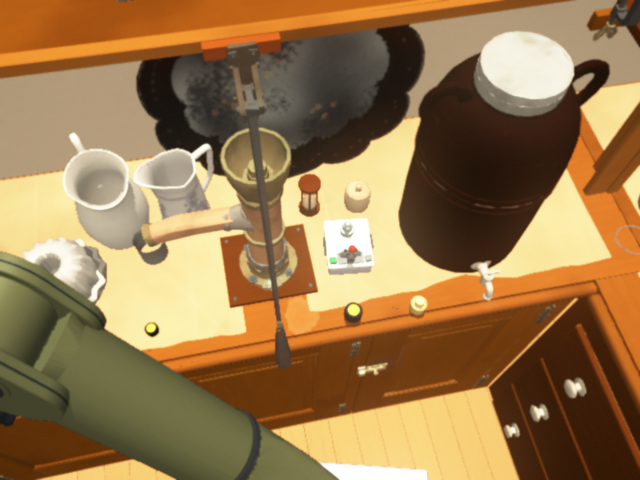

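View pics/top0.png

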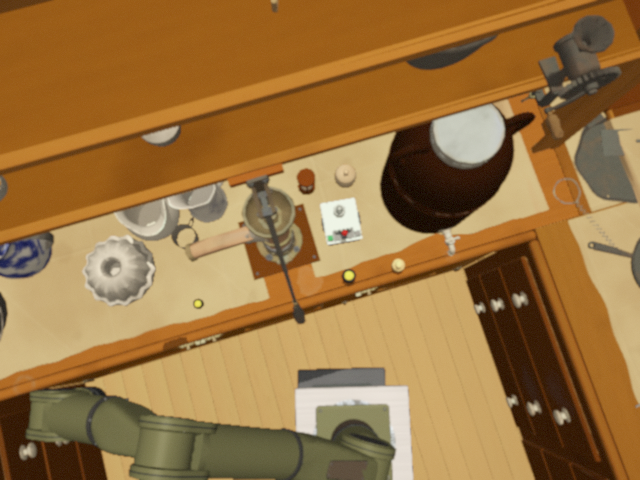

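View pics/wrist0.png

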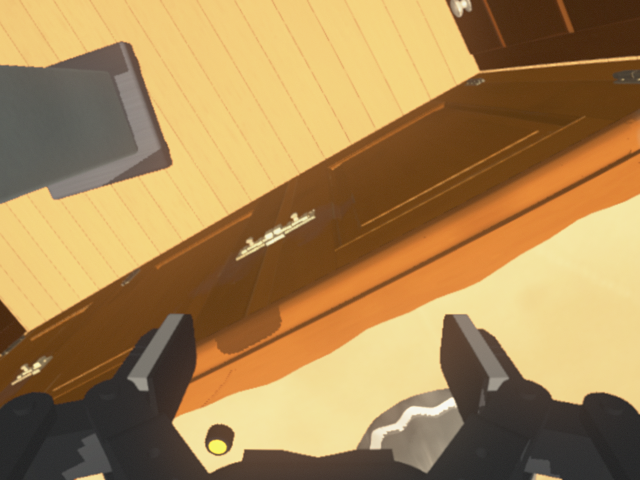

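The scene view shows the box at (348,246), with the red knob near (352,250). The large cap candidate is at (353,312), with a small look-alike at (151,328), and the brass weight is at (418,305). Next I'll enlarge these areas.

```bash
cat > h.py <<'E'
import numpy as np, cv2
from scipy.spatial.transform import Rotation as R
from workcell import env
def cam(n,obs=None):
    c=env.camera_info(n); f=240/np.tan(np.radians(c['fovy'])/2)
    if 'hand_eye' in c:
        o=obs; T=np.eye(4);T[:3,:3]=R.from_rotvec(o['ee_rot']).as_matrix();T[:3,3]=o['tcp_pos']
        M=T@np.array(c['hand_eye'])
    else:
        M=np.eye(4);M[:3,:3]=R.from_rotvec(c['orientation']).as_matrix();M[:3,3]=c['position']
    return dict(f=f,cx=c['cx'],cy=c['cy'],k=c['k1'],M=M)
def ray(C,uv):
    d=np.array([(uv[0]-C['cx'])/C['f'],(uv[1]-C['cy'])/C['f']]);s=d.copy()
    for _ in range(30): s=d/(1+C['k']*(s@s))
    v=C['M'][:3,:3]@np.array([s[0],-s[1],-1]); return C['M'][:3,3],v/np.linalg.norm(v)
def proj(C,P):
    p=np.linalg.inv(C['M'])@np.append(P,1); s=np.array([p[0],-p[1]])/-p[2]
    s=s*(1+C['k']*(s@s)); return np.array([C['f']*s[0]+C['cx'],C['f']*s[1]+C['cy']])
def atz(C,uv,z):
    o,d=ray(C,uv); return o+d*(z-o[2])/d[2]
def tri(L):
    A=np.zeros((3,3));b=np.zeros(3)
    for C,uv in L:
        o,d=ray(C,uv);Q=np.eye(3)-np.outer(d,d);A+=Q;b+=Q@o
    p=np.linalg.solve(A,b); return p,[np.linalg.norm(np.cross(p-ray(C,u)[0],ray(C,u)[1])) for C,u in L]
def crop(img,x0,y0,x1,y1,name,s):
    im=cv2.resize(img[y0:y1,x0:x1],None,fx=s,fy=s,interpolation=cv2.INTER_CUBIC); cv2.imwrite(name,im)
E
python3 - <<'E'
import cv2
from h import *
a=cv2.imread('pics/scene0.png');b=cv2.imread('pics/top0.png')
crop(a,290,170,440,330,'pics/c1.png',5 if 0 else 3.7)
crop(b,290,160,415,285,'pics/c2.png',4.7)
crop(a,130,310,180,345,'pics/c3.png',6)
S=cam('scene');T=cam('top')
print('cap tops',tri([(S,(353.5,311)),(T,(349,275.5))]),tri([(S,(151.5,328)),(T,(198,303.5))]))
print('weight',tri([(S,(418.5,301)),(T,(398,264))]))
E
```

```text
cap tops (array([463.68923044,  -5.08498799,  22.37289916]), [np.float64(0.9845201546209329), np.float64(0.9845201546209258)]) (array([397.09433249, 430.93089451,  16.31732405]), [np.float64(1.182941810140055), np.float64(1.182941810139951)])
weight (array([ 491.040542  , -145.86419401,   37.30256411]), [np.float64(0.9505228782981935), np.float64(0.9505228782982733)])
```

View pics/c1.png

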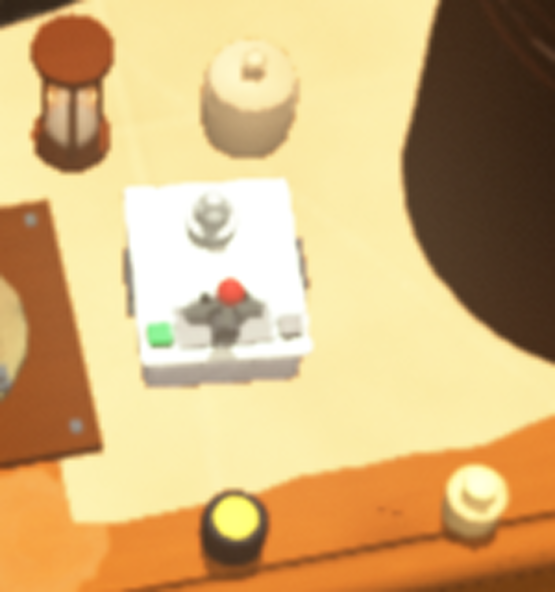

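View pics/c2.png

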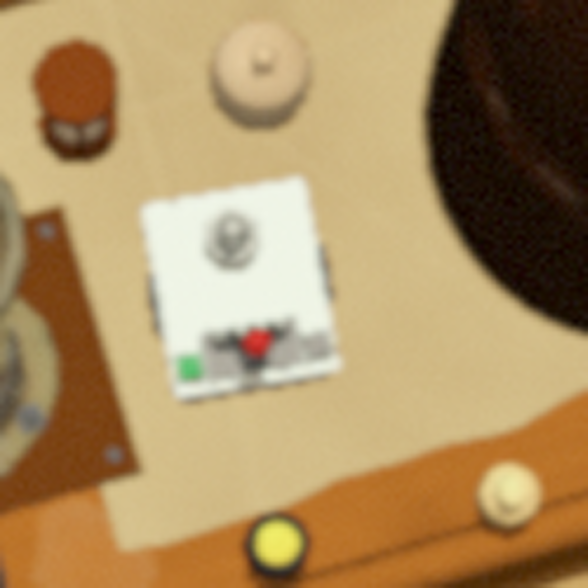

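View pics/c3.png

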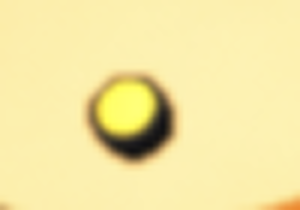

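Big cap: scene (353,312) / top (349,276). It looks larger than the one at (151,328), and both crops confirm that, so it's the one to use. The green tag is on the box's left (+y). Now for rough coordinates and the pump handle.

Run:
```python
from h import *
np.set_printoptions(precision=1,suppress=True)
S=cam('scene');T=cam('top')
for n,a,b in [('knob',(352.4,248.6),(344.7,233)),('stud',(347.8,225.4),(339.4,208.1)),('green',(333.2,260),(330.4,238.3)),('grey',(368.4,257.8),(357.2,233.4)),
 ('handletip',(283,366),(299.5,321)),('handlestart',(279,326),(296,303)),('levertop',(250,100),(264,190))]:
    print(n,*tri([(S,a),(T,b)]))
    print(atz(S,a,50),atz(T,b,50))
a=cv2.imread('pics/scene0.png');b=cv2.imread('pics/top0.png')
crop(a,210,30,310,380,'pics/c4.png',1.7)
crop(b,220,150,330,330,'pics/c5.png',3.3)
```

```text
knob [573.8   6.7 106.9] [np.float64(1.0899026657636546), np.float64(1.0899026657636541)]
[604.2   2.5  50. ] [583.7   5.   50. ]
stud [653.1  17.2  69.5] [np.float64(1.2639399410028866), np.float64(1.263939941002898)]
[664.5  15.   50. ] [657.3  17.6  50. ]
green [568.2  45.9  57.7] [np.float64(0.9253072061340064), np.float64(0.9253072061340227)]
[572.2  44.8  50. ] [569.4  46.6  50. ]
grey [580.5 -32.1  55.4] [np.float64(1.6520950270250145), np.float64(1.6520950270250423)]
[583.2 -34.3  50. ] [581.4 -30.9  50. ]
handletip [339.2 141.2  -7.6] [np.float64(1.4776215206900194), np.float64(1.4776215206899475)]
[322.1 136.5  50. ] [337.1 141.1  50. ]
handlestart [383.5 147.8 115.2] [np.float64(0.14110035015297598), np.float64(0.14110035015295883)]
[407.6 152.5  50. ] [387.6 149.7  50. ]
levertop [596.9 196.6 535.5] [np.float64(0.581076145392089), np.float64(0.581076145392116)]
[1026.6  284.2   50. ] [717.7 235.1  50. ]
```

View pics/c4.png

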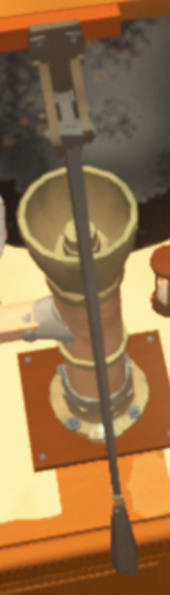

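View pics/c5.png

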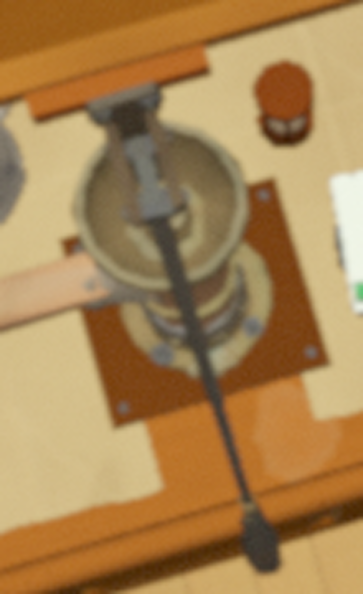

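The lever slopes from about (340,141,~0) to (597,197,535), so I'll lift to z≈400 and pass it on the robot side.

```bash
cat >> h.py <<'E'
def go(target=None,yaw=None,n=8,rows=True):
    """units needed for world shift; yaw = desired world angle (rad) of tool y (mod pi); also levels tool"""
    o=env.observe(); Rm=R.from_rotvec(o['ee_rot']).as_matrix()
    np.set_printoptions(precision=3,suppress=True)
    print('t',o['t'],'tcp',o['tcp_pos'],'F',o['wrist_force'],'open',o['opening'],'\nq',o['joint_pos'])
    print('tool x',Rm[:,0],'y',Rm[:,1],'z',Rm[:,2])
    if target is not None:
        d=Rm.T@(np.array(target)-o['tcp_pos'])/30; print('shift total units',d,' per row',d/n)
    if yaw is not None:
        y=np.array([np.cos(yaw),np.sin(yaw),0]); 
        if y@Rm[:,1]<0: y=-y
        z=np.array([0,0,-1.]); x=np.cross(y,z); D=np.stack([x,y,z],1)
        r=R.from_matrix(Rm.T@D).as_rotvec()/.12; print('turn total units',r,' per row',r/n)
E
python3 -c "
from h import *
go((170,560,400),n=5)
go((330,300,410))"
```

```text
t 0.15 tcp [159.246 603.904 252.667] F [-0.626  0.043 -0.074] open 84.8401030382913 
q [-1.279  0.69  -0.195  1.566  0.157  0.903 -0.215]
tool x [-0.967  0.255 -0.   ] y [ 0.255  0.967 -0.001] z [-0.    -0.001 -1.   ]
shift total units [-0.72  -1.331 -4.909]  per row [-0.144 -0.266 -0.982]
t 0.15 tcp [159.246 603.904 252.667] F [-0.626  0.043 -0.074] open 84.8401030382913 
q [-1.279  0.69  -0.195  1.566  0.157  0.903 -0.215]
tool x [-0.967  0.255 -0.   ] y [ 0.255  0.967 -0.001] z [-0.    -0.001 -1.   ]
shift total units [-8.086 -8.352 -5.232]  per row [-1.011 -1.044 -0.654]
```

Call:
step_arm(plan=[[[0,0,-1,0,0,0],[0,0,-1,0,0,0],[0,0,-1,0,0,0],[0,0,-1,0,0,0],[0,0,-1,0,0,0]]])

```text
t: 0.57
tcp_pos: [158.6, 598.9, 397.8]
ee_rot: [-0.402, -3.114, 0.041]
wrist_force: [0.3, 0.2, -0.2]
opening: 85.5
```

Call:
step_arm(plan=[[[-0.9,-0.9,0,0,0,0],[-0.9,-0.9,0,0,0,0],[-0.9,-0.9,0,0,0,0],[-0.9,-0.9,0,0,0,0],[-0.9,-0.9,0,0,0,0],[-0.9,-0.9,0,0,0,0],[-0.9,-0.9,0,0,0,0]]])

```text
t: 1.15
tcp_pos: [291.7, 371.8, 405.5]
ee_rot: [-0.374, -3.113, 0.006]
wrist_force: [1.1, 0.5, -0.1]
opening: 85.2
```

```bash
python3 -c "
from h import *
go((400,100,410))
cv2.imwrite('pics/s1.png',env.capture('scene')[:,:,::-1])"
```

```text
t 1.15 tcp [291.664 371.783 405.544] F [ 1.052  0.525 -0.092] open 85.15720399564181 
q [-0.856  0.313 -0.202  1.761  0.065  1.08   0.253]
tool x [-0.972  0.237  0.006] y [ 0.237  0.972 -0.005] z [-0.007 -0.003 -1.   ]
shift total units [-5.651 -7.948 -0.145]  per row [-0.706 -0.994 -0.018]
```

View pics/s1.png

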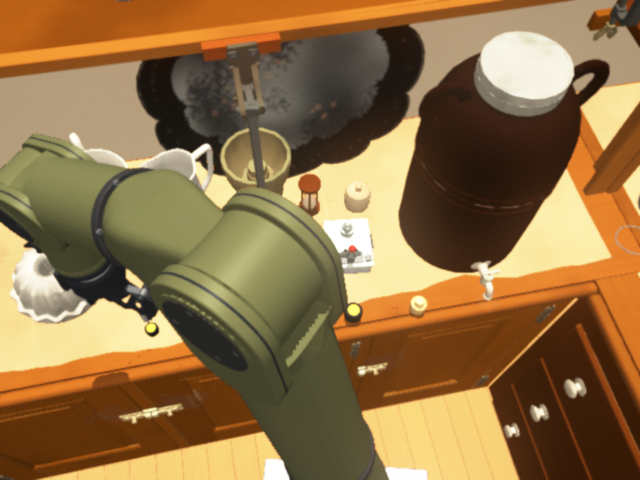

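The elbow stays high and the hand is at (140,300) in the scene view. I'll continue past the handle end.

Call:
step_arm(plan=[[[-0.75,-1,0,0,0,-0.3],[-0.75,-1,0,0,0,-0.3],[-0.75,-1,0,0,0,-0.3],[-0.7,-1,0,0,0,-0.3],[-0.7,-1,0,0,0,-0.3],[-0.7,-1,0,0,0,-0.3],[-0.6,-1,0,0,0,-0.3],[-0.5,-1,0,0,0,-0.3]]])

```text
t: 1.87
tcp_pos: [428.7, 104.2, 406.7]
ee_rot: [0.089, -3.135, 0.013]
wrist_force: [0.2, 0.6, -0.1]
opening: 85.1
```

```bash
python3 -c "
from h import *
go((440,0,330),1.727)
cv2.imwrite('pics/s2.png',env.capture('scene')[:,:,::-1])"
```

```text
t 1.8667 tcp [428.687 104.168 406.696] F [ 0.181  0.62  -0.056] open 85.12253599332135 
q [-0.258  0.259 -0.118  1.838  0.042  1.055  1.234]
tool x [-0.998 -0.057  0.006] y [-0.057  0.998 -0.008] z [-0.006 -0.009 -1.   ]
shift total units [-0.195 -3.467  2.584]  per row [-0.024 -0.433  0.323]
turn total units [-0.067 -0.053 -0.829]  per row [-0.008 -0.007 -0.104]
```

View pics/s2.png

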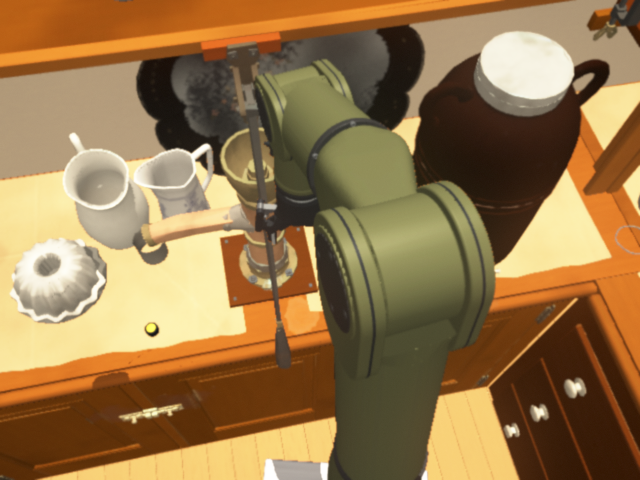

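Call:
step_arm(plan=[[[-0.1,-1,0,0,0,-0.2],[-0.1,-1,0,0,0,-0.2],[-0.2,-0.9,0.3,0,0,-0.2],[-0.5,-0.2,0.8,0,0,-0.2],[-0.5,0,0.8,0,0,0],[-0.4,0,0.8,0,0,0],[0,0,0,0,0,0]]])

```text
t: 2.5
tcp_pos: [496.3, 1.2, 324.6]
ee_rot: [-0.213, 3.134, -0.024]
wrist_force: [-0.0, -0.1, -1.4]
opening: 85.4
```

```bash
python3 -c "
from h import *
go((520,10,300),1.727)
cv2.imwrite('pics/w1.png',env.capture('wrist')[:,:,::-1])"
```

```text
t 2.5 tcp [496.299   1.189 324.6  ] F [-0.007 -0.11  -1.394] open 85.42225674441154 
q [-0.055  0.425 -0.075  1.852  0.061  0.867  1.544]
tool x [-0.991 -0.135  0.001] y [-0.135  0.991 -0.016] z [ 0.001 -0.015 -1.   ]
shift total units [-0.823  0.197  0.816]  per row [-0.103  0.025  0.102]
turn total units [-0.129 -0.007 -0.171]  per row [-0.016 -0.001 -0.021]
```

View pics/w1.png

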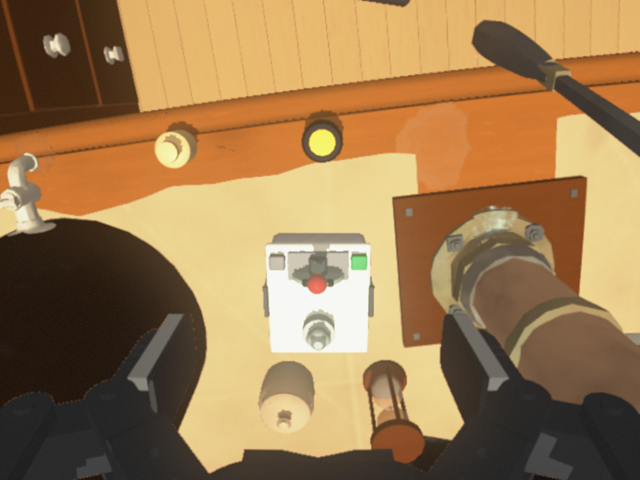

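The wrist view shows the knob at (317,285), stud tip at (318,342), green tag at (359,262), grey tag at (277,262), cap disc at (322,141) and weight at (174,149). I'll take a second, lower view for parallax.

Call:
step_arm(plan=[[[0.6,0,0.7,-0.06,0,-0.06],[0.6,0,0.7,-0.06,0,-0.06],[0.4,0,0.7,0,0,-0.05],[0,0,0.7,0,0,0],[0,0,0,0,0,0]]])

```text
t: 2.97
tcp_pos: [449.3, -3.5, 245.6]
ee_rot: [-0.249, 3.121, 0.0]
wrist_force: [-0.6, 0.1, -0.4]
opening: 85.1
```

```bash
python3 -c "
from h import *
import pickle
im=cv2.imread('pics/w1.png')
crop(im,250,220,390,360,'pics/w1c.png',4.2)
go((520,10,300),1.727)
pickle.dump(env.observe(),open('o2.pkl','wb'))
im=env.capture('wrist')[:,:,::-1]
cv2.imwrite('pics/w2.png',im)"
```

```text
t 2.9667 tcp [449.287  -3.509 245.647] F [-0.622  0.066 -0.398] open 85.13671937105612 
q [-0.037  0.476 -0.086  2.095  0.074  0.563  1.554]
tool x [-0.987 -0.159 -0.011] y [-0.159  0.987 -0.001] z [ 0.011  0.001 -1.   ]
shift total units [-2.418  0.069 -1.786]  per row [-0.302  0.009 -0.223]
turn total units [-0.007  0.09   0.025]  per row [-0.001  0.011  0.003]
```

View pics/w1c.png

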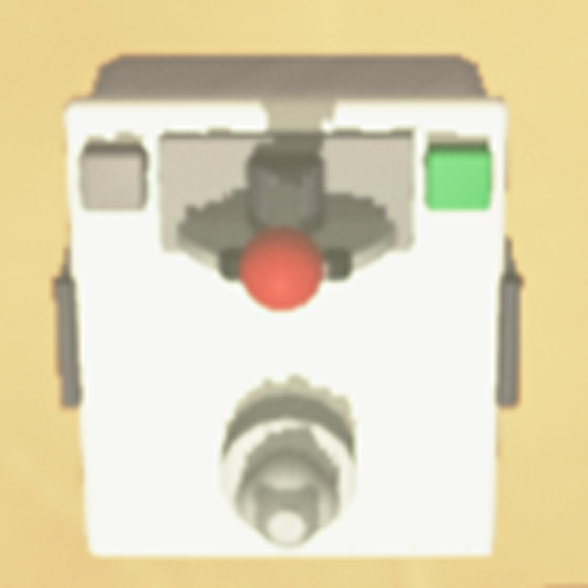

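View pics/w2.png

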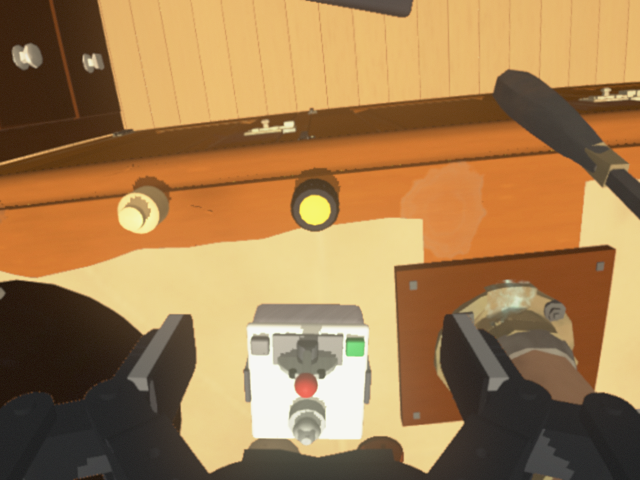

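```bash
python3 -c "
from h import *
im=cv2.imread('pics/w2.png')
crop(im,235,290,385,450,'pics/w2c.png',3.7)
crop(im,280,160,350,240,'pics/w2d.png',5)
crop(cv2.imread('pics/w1.png'),285,105,360,180,'pics/w1d.png',5)"
```

```text
(no output)
```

View pics/w2c.png

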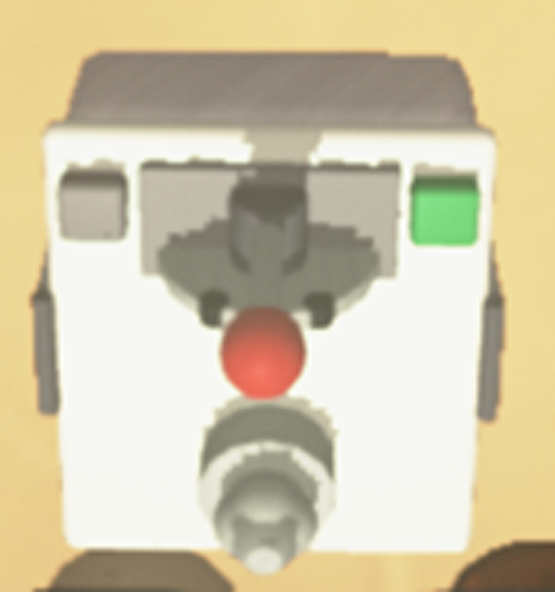

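View pics/w2d.png

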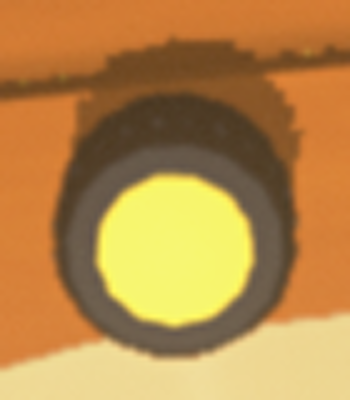

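View pics/w1d.png

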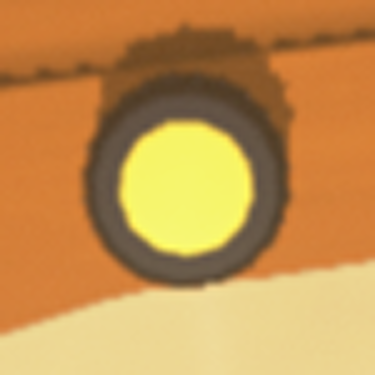

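```bash
cat > m.py <<'E'
from h import *
import pickle
np.set_printoptions(precision=1,suppress=True)
o2=pickle.load(open('o2.pkl','rb'))
o1=dict(tcp_pos=np.array([496.299,1.189,324.6]),ee_rot=np.array([-0.213,3.134,-0.024]))
W1=cam('wrist',o1);W2=cam('wrist',o2);S=cam('scene');T=cam('top')
for n,a,b,c,d in [('knob',(317.1,284),(306.1,385.4),(352.4,248.6),(344.7,233)),('stud',(318.1,345.2),(306.4,441.1),(347.8,225.4),(339.4,208.1)),('green',(359.3,262.4),(355.3,347.8),(333.2,260),(330.4,238.3)),('grey',(277.1,262.9),(260.1,346.5),(368.4,257.8),(357.2,233.4)),('cap',(322.4,142.4),(315,209.8),(353.5,311),(349,275.5))]:
    print(n,*tri([(W1,a),(W2,b)]),*tri([(W1,a),(W2,b),(S,c),(T,d)]))
print(atz(W1,(318.1,345.2),84),atz(W2,(306.4,441.1),84))
print('cap@30',atz(W1,(322.4,142.4),30),atz(W2,(315,209.8),30),atz(S,(353.5,311),30),atz(T,(349,275.5),30))
E
python3 m.py
```

```text
knob [574.9   7.2 104. ] [np.float64(0.02808305581184992), np.float64(0.028083055811842783)] [574.1   6.9 105.6] [np.float64(0.2715488783743801), np.float64(0.3775815721925711), np.float64(1.3452464436787182), np.float64(0.8812429493813664)]
stud [649.8  18.1  81.9] [np.float64(0.037177853047592455), np.float64(0.03717785304760729)] [649.6  17.9  80.8] [np.float64(0.8116726309959011), np.float64(0.9756211089619715), np.float64(3.06521936440215), np.float64(1.4726105019577722)]
green [569.3  46.8  54.7] [np.float64(0.10332352476993951), np.float64(0.10332352476996008)] [568.2  46.1  57.4] [np.float64(0.43328745857855616), np.float64(0.42941469943256916), np.float64(1.202856518831697), np.float64(0.6693233193013208)]
grey [581.6 -32.2  53.7] [np.float64(0.07006493338111235), np.float64(0.07006493338112837)] [580.6 -32.1  55.4] [np.float64(0.3113418503240009), np.float64(0.10729365564736483), np.float64(1.685420628585457), np.float64(1.6250181591099062)]
cap [463.4  -4.3  29.3] [np.float64(0.13292170443688872), np.float64(0.13292170443687953)] [463.8  -4.6  24.3] [np.float64(0.4955257492803651), np.float64(1.0603091695239064), np.float64(1.6265816349094806), np.float64(0.6576275280488451)]
[648.5  17.9  84. ] [647.7  17.8  84. ]
cap@30 [463.3  -4.2  30. ] [463.2  -4.5  30. ] [460.6  -5.6  30. ] [462.9  -3.7  30. ]
```

Measured positions: knob (575,7,104), stud tip (648.5,18,84), cap axis (463,-4.4). Box yaw is about 0.155 rad. I'll close the fingers and move to the -y side of the knob.

```bash
python3 -c "
from h import *
go((580.5,-29,200),1.727,n=5)"
```

```text
t 3.0167 tcp [450.019  -3.443 247.108] F [-0.81   0.199  0.255] open 85.4288176442192 
q [-0.037  0.473 -0.086  2.093  0.074  0.566  1.555]
tool x [-0.987 -0.159 -0.013] y [-0.159  0.987 -0.001] z [ 0.013  0.001 -1.   ]
shift total units [-4.139 -1.529  1.625]  per row [-0.828 -0.306  0.325]
turn total units [-0.009  0.106  0.025]  per row [-0.002  0.021  0.005]
```

Call:
step_arm(claw=0, force=40, plan=[[[-0.83,-0.3,0,0,0.03,0],[-0.83,-0.3,0,0,0.03,0],[-0.83,-0.3,0.3,0,0.03,0],[-0.83,-0.3,0.7,0,0.03,0],[-0.83,-0.3,0.7,0,0,0],[0,0,0,0,0,0]]])

```text
t: 3.52
tcp_pos: [590.4, -26.1, 209.4]
ee_rot: [-0.254, 3.116, -0.003]
wrist_force: [1.1, 0.5, -0.2]
opening: 12.5
```

```bash
python3 -c "
from h import *
go((580.5,-29,117),1.727,n=5)"
```

```text
t 3.5167 tcp [590.444 -26.1   209.378] F [ 1.13   0.532 -0.163] open 12.532492857001056 
q [ 0.012  0.69  -0.08   1.735  0.081  0.704  1.623]
tool x [-0.987 -0.162 -0.015] y [-0.162  0.987 -0.003] z [ 0.015 -0.001 -1.   ]
shift total units [ 0.389 -0.032  3.074]  per row [ 0.078 -0.006  0.615]
turn total units [-0.027  0.126  0.055]  per row [-0.005  0.025  0.011]
```

Call:
step_arm(plan=[[[0.1,0,0.7,0,0.05,0],[0.1,0,0.7,0,0.05,0],[0.1,0,0.7,0,0,0],[0.1,0,0.7,0,0,0],[0,0,0.2,0,0,0],[0,0,0,0,0,0]]])

```text
t: 4.02
tcp_pos: [590.3, -25.8, 129.5]
ee_rot: [-0.253, 3.107, -0.005]
wrist_force: [0.2, -0.2, 1.3]
opening: -0.0
```

```bash
python3 -c "
from h import *
go((575.5,7,117),1.727,n=5)
cv2.imwrite('pics/w3.png',env.capture('wrist')[:,:,::-1])"
```

```text
t 4.0167 tcp [590.316 -25.817 129.475] F [ 0.167 -0.241  1.304] open -0.04051531139063957 
q [ 0.002  0.804 -0.066  1.801  0.101  0.515  1.604]
tool x [-0.986 -0.162 -0.024] y [-0.162  0.987 -0.005] z [ 0.025 -0.001 -1.   ]
shift total units [0.32  1.162 0.402]  per row [0.064 0.232 0.08 ]
turn total units [-0.044  0.202  0.054]  per row [-0.009  0.04   0.011]
```

View pics/w3.png

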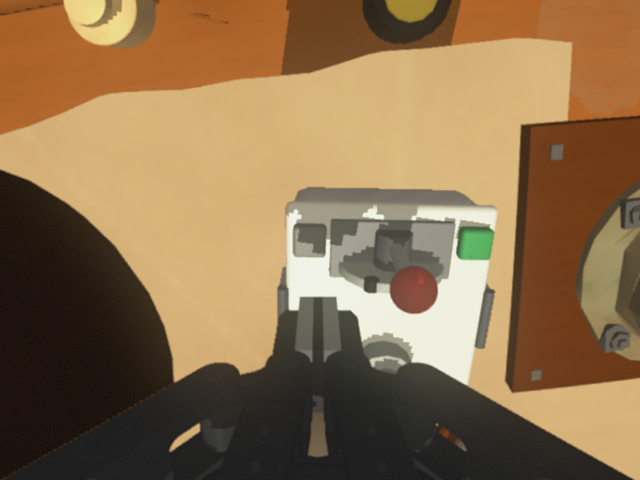

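The closed fingers at (318,330) are too far from the robot. The knob is at (413,290). I'll correct x and lower.

Call:
step_arm(plan=[[[0.35,-0.1,0.3,0,0.1,0],[0.25,0,0.3,0,0.1,0],[0,0,0.1,0,0.1,0],[0,0,0,0,0,0]]])

```text
t: 4.4
tcp_pos: [575.3, -32.1, 112.5]
ee_rot: [0.254, -3.126, 0.012]
wrist_force: [-0.2, 0.7, 0.3]
opening: 0.1
```

```bash
python3 -c "
from h import *
go((575.5,7,117),1.727,n=5)
cv2.imwrite('pics/w4.png',env.capture('wrist')[:,:,::-1])"
```

```text
t 4.4 tcp [575.298 -32.127 112.473] F [-0.158  0.723  0.322] open 0.13327462797828593 
q [ 0.006  0.826 -0.059  1.826  0.107  0.498  1.605]
tool x [-0.987 -0.162  0.006] y [-0.162  0.987 -0.007] z [-0.005 -0.008 -1.   ]
shift total units [-0.217  1.285 -0.161]  per row [-0.043  0.257 -0.032]
turn total units [-0.058 -0.05   0.052]  per row [-0.012 -0.01   0.01 ]
```

View pics/w4.png

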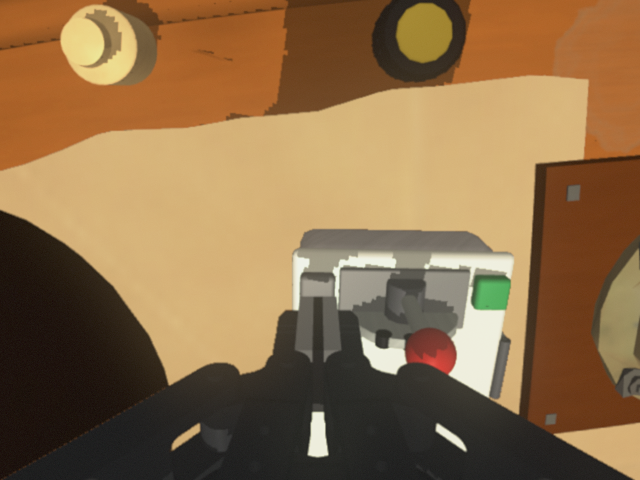

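Call:
step_arm(plan=[[[-0.2,0.25,0,0,0,0],[0,0.25,0,0,0,0],[0,0.25,0,0,0,0],[0,0.25,0,0,0,0],[0,0.25,0,0,0,0]]])

```text
t: 4.87
tcp_pos: [577.7, -7.8, 114.0]
ee_rot: [0.236, -3.13, 0.044]
wrist_force: [2.3, -7.4, -0.6]
opening: 0.1
```

```bash
python3 -c "
from h import *
go((575,7,117),1.727,n=5)"
```

```text
t 4.8667 tcp [577.709  -7.786 113.953] F [ 2.344 -7.431 -0.635] open 0.05995620493034937 
q [-0.065  0.824 -0.028  1.826  0.101  0.497  1.548]
tool x [-0.989 -0.15   0.005] y [-0.15   0.988 -0.028] z [-0.    -0.028 -1.   ]
shift total units [ 0.016  0.498 -0.115]  per row [ 0.003  0.1   -0.023]
turn total units [-0.23  -0.039 -0.045]  per row [-0.046 -0.008 -0.009]
```

Call:
step_arm(plan=[[[0,0.35,0,0,0,0],[0,0.35,0,0,0,0],[0,0.3,0,0,0,0]]])

```text
t: 5.12
tcp_pos: [574.2, 15.2, 113.7]
ee_rot: [0.226, -3.132, 0.062]
wrist_force: [4.1, -21.3, -1.5]
opening: -0.2
```

```bash
python3 -c "
from h import *
go((575,7,117),1.727,n=5)
cv2.imwrite('pics/w5.png',env.capture('wrist')[:,:,::-1])"
```

```text
t 5.1167 tcp [574.159  15.22  113.735] F [  4.139 -21.326  -1.505] open -0.16469058654097143 
q [-0.124  0.822 -0.007  1.838  0.095  0.487  1.502]
tool x [-0.99  -0.144  0.004] y [-0.144  0.989 -0.04 ] z [ 0.002 -0.04  -0.999]
shift total units [ 0.012 -0.279 -0.098]  per row [ 0.002 -0.056 -0.02 ]
turn total units [-0.33  -0.034 -0.1  ]  per row [-0.066 -0.007 -0.02 ]
```

View pics/w5.png

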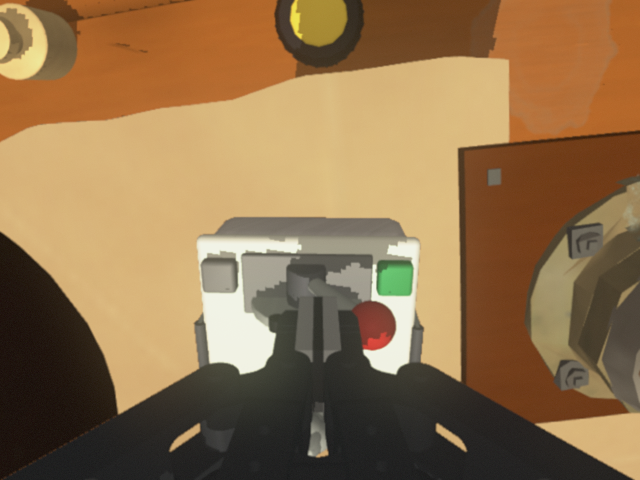

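The lever now leans to the green side, with the knob at (375,325). Force has risen to 21 N against the stop. I'll back off, lift and check.

Call:
step_arm(plan=[[[0,-0.5,0,0,0,0],[0,-0.6,0,-0.1,0,0],[0,0,-0.9,-0.1,0,0],[0,0,-0.9,-0.1,0,0],[0.5,0,-0.9,-0.05,0,0],[1,0,-0.8,0,0,0],[1,0,-0.5,0,0,0],[1,0,0,0,0,0]]])

```text
t: 5.83
tcp_pos: [478.8, -17.1, 238.8]
ee_rot: [-0.257, 3.128, 0.019]
wrist_force: [0.1, -0.6, -0.4]
opening: 0.1
```

```bash
python3 -c "
from h import *
go((463.2,-4.4,120),1.727,n=5)
im=env.capture('wrist')[:,:,::-1]
cv2.imwrite('pics/w6.png',im)"
```

```text
t 5.8333 tcp [478.779 -17.131 238.787] F [ 0.104 -0.645 -0.415] open 0.10293410389559557 
q [ 0.011  0.524 -0.097  2.015  0.064  0.603  1.608]
tool x [-0.987 -0.163 -0.004] y [-0.163  0.987  0.012] z [ 0.002  0.012 -1.   ]
shift total units [0.458 0.457 3.963]  per row [0.092 0.091 0.793]
turn total units [0.098 0.031 0.063]  per row [0.02  0.006 0.013]
```

View pics/w6.png

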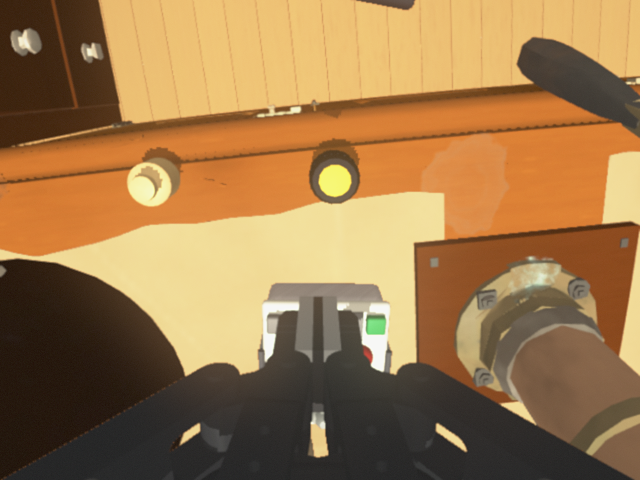

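Call:
step_arm(claw=0.8, plan=[[[0.3,0.25,0.5,0,0,0],[0.2,0.2,0.8,0.05,0,0.03],[0,0,0.9,0.05,0,0.03],[0,0,0.9,0,0,0],[0,0,0.5,0,0,0],[0,0,0,0,0,0]]])

```text
t: 6.38
tcp_pos: [449.3, 4.4, 129.6]
ee_rot: [0.264, -3.128, -0.01]
wrist_force: [-0.3, -0.8, -0.2]
opening: 68.3
```

```bash
python3 -c "
from h import *
go((463.2,-4.4,28),1.727,n=4)
im=env.capture('wrist')[:,:,::-1]
cv2.imwrite('pics/w7.png',im)"
```

```text
t 6.3833 tcp [449.25    4.435 129.632] F [-0.272 -0.789 -0.184] open 68.34162120687432 
q [-0.077  0.704 -0.049  2.193  0.102  0.248  1.526]
tool x [-0.986 -0.168  0.002] y [-0.168  0.986  0.007] z [-0.003  0.006 -1.   ]
shift total units [-0.414 -0.391  3.385]  per row [-0.104 -0.098  0.846]
turn total units [ 0.056 -0.014  0.101]  per row [ 0.014 -0.003  0.025]
```

View pics/w7.png

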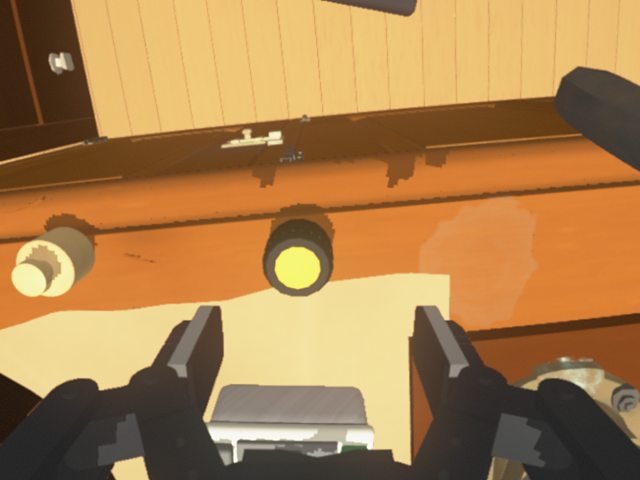

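```bash
python3 -c "
from h import *
o=env.observe();print(atz(cam('wrist',o),(297.5,267),30))"
```

```text
[463.46215622  -4.44595707  30.        ]
```

Call:
step_arm(plan=[[[-0.3,-0.3,0.6,0,0,0.05],[-0.15,-0.15,0.6,0,0,0.05],[0,0,0.5,0,0,0],[0,0,0,0,0,0]]])

```text
t: 6.77
tcp_pos: [469.1, -1.7, 81.7]
ee_rot: [-0.253, 3.125, 0.016]
wrist_force: [0.6, 0.0, -0.1]
opening: 68.1
```

```bash
python3 -c "
from h import *
go((463.2,-4.4,28),1.727,n=4)
im=env.capture('wrist')[:,:,::-1]
cv2.imwrite('pics/w8.png',im)"
```

```text
t 6.7667 tcp [469.072  -1.697  81.655] F [ 0.641  0.015 -0.136] open 68.11654532993137 
q [-0.065  0.814 -0.038  2.165  0.112  0.158  1.531]
tool x [-0.987 -0.161 -0.007] y [-0.161  0.987  0.009] z [ 0.006  0.01  -1.   ]
shift total units [ 0.22  -0.074  1.786]  per row [ 0.055 -0.019  0.447]
turn total units [0.079 0.059 0.043]  per row [0.02  0.015 0.011]
```

View pics/w8.png

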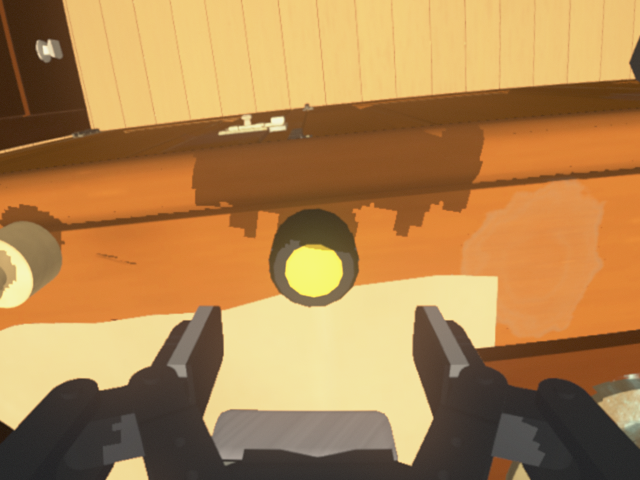

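Call:
step_arm(plan=[[[0.2,-0.1,0.6,0.05,0.05,0],[0.05,0,0.6,0.05,0,0],[0,0,0.4,0,0,0],[0,0,0,0,0,0]]])

```text
t: 7.15
tcp_pos: [467.7, -3.6, 39.5]
ee_rot: [-0.254, 3.12, -0.002]
wrist_force: [0.8, -0.1, -0.3]
opening: 68.7
```

```bash
python3 -c "
from h import *
go((463.3,-4.4,26),1.727,n=4)"
```

```text
t 7.15 tcp [467.684  -3.634  39.507] F [ 0.774 -0.111 -0.341] open 68.65872111131306 
q [-0.088  0.904 -0.007  2.182  0.151  0.044  1.491]
tool x [-0.987 -0.162 -0.011] y [-0.162  0.987 -0.002] z [ 0.012 -0.    -1.   ]
shift total units [ 0.153 -0.     0.449]  per row [ 0.038 -0.     0.112]
turn total units [-0.018  0.095  0.054]  per row [-0.005  0.024  0.014]
```

Joint 6 is at 0.044, and its limit is 0.04. Tilting the tool about the jaw axis, fingertips toward the robot, by about 0.06 rad gains margin without affecting the grip, because the pads just turn about their normal.

Call:
step_arm(plan=[[[0,0,-0.1,0,0.25,0],[0.05,0,0,0,0.25,0],[0.05,0,0,0,0.25,0],[0,0,0,0,0,0]]])

```text
t: 7.48
tcp_pos: [466.1, -3.2, 47.1]
ee_rot: [0.25, -3.053, 0.013]
wrist_force: [0.9, 0.2, 0.4]
opening: 68.4
```

```bash
python3 -c "
from h import *
go((463.3,-4.4,28),1.727,n=4)"
```

```text
t 7.4833 tcp [466.122  -3.176  47.059] F [0.895 0.202 0.365] open 68.37293874023406 
q [-0.078  0.895 -0.032  2.105  0.143  0.223  1.495]
tool x [-0.984 -0.162  0.079] y [-0.163  0.987 -0.002] z [-0.077 -0.015 -0.997]
shift total units [ 0.049 -0.024  0.641]  per row [ 0.012 -0.006  0.16 ]
turn total units [-0.018 -0.656  0.062]  per row [-0.005 -0.164  0.015]
```

Call:
step_arm(plan=[[[0.08,-0.03,0.3,0,-0.05,0],[0.04,0,0.3,0,0,0],[0,0,0.05,0,0,0],[0,0,0,0,0,0]]])

```text
t: 7.82
tcp_pos: [464.1, -4.4, 30.7]
ee_rot: [0.251, -3.068, 0.011]
wrist_force: [0.1, 0.2, 0.7]
opening: 68.2
```

```bash
python3 -c "
from h import *
go((463.3,-4.4,28),1.727,n=4)
im=env.capture('wrist')[:,:,::-1]
cv2.imwrite('pics/w9.png',im)"
```

```text
t 7.8167 tcp [464.071  -4.355  30.716] F [0.058 0.205 0.707] open 68.22596779531779 
q [-0.081  0.926 -0.021  2.125  0.148  0.155  1.493]
tool x [-0.985 -0.162  0.063] y [-0.163  0.987 -0.002] z [-0.062 -0.012 -0.998]
shift total units [0.02  0.003 0.092]  per row [0.005 0.001 0.023]
turn total units [-0.016 -0.529  0.061]  per row [-0.004 -0.132  0.015]
```

View pics/w9.png

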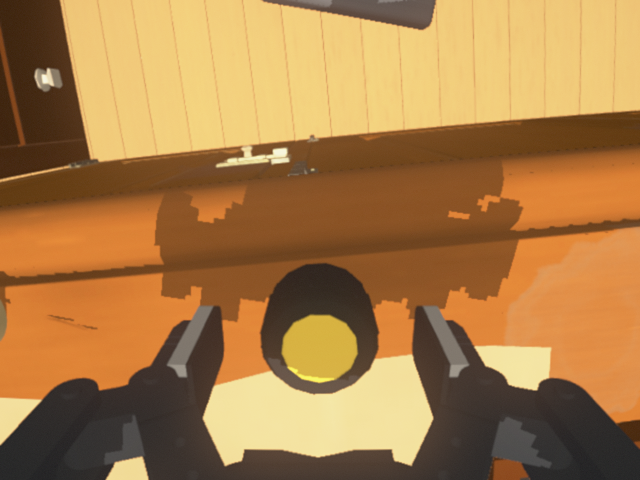

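The cap is centred between the jaws at (319,345). Closing.

Call:
step_arm(claw=0, force=70, plan=[[[0,0,0,0,0,0],[0,0,0,0,0,0],[0,0,0,0,0,0],[0,0,0,0,0,0],[0,0,0,0,0,0],[0,0,0,0,0,0]]])

```text
t: 8.37
tcp_pos: [464.6, -4.2, 32.3]
ee_rot: [0.252, -3.07, 0.011]
wrist_force: [-0.1, -0.5, -0.2]
opening: 37.8
```

```bash
python3 -c "
from h import *
go((463.3,-4.4,160),1.727,n=5)"
```

```text
t 8.3667 tcp [464.609  -4.182  32.324] F [-0.135 -0.54  -0.221] open 37.7843671325997 
q [-0.081  0.923 -0.021  2.125  0.148  0.157  1.493]
tool x [-0.985 -0.162  0.062] y [-0.163  0.987 -0.002] z [-0.061 -0.012 -0.998]
shift total units [ 0.307 -0.008 -4.245]  per row [ 0.061 -0.002 -0.849]
turn total units [-0.017 -0.516  0.061]  per row [-0.003 -0.103  0.012]
```

Call:
step_arm(plan=[[[0,0,-0.5,0,0,0],[0,0,-0.9,0,0,0],[0,0,-1,0,0,0],[0,0,-1,0,0,0],[-0.3,0,-1,0,0,0],[-0.6,0,-0.6,0,0,0],[0,0,0,0,0,0]]])

```text
t: 8.95
tcp_pos: [499.2, 2.2, 184.9]
ee_rot: [0.252, -3.062, 0.011]
wrist_force: [1.6, 0.2, 0.2]
opening: 38.1
```

```bash
cat >> h.py <<'E'
G=R.from_rotvec([0.252,-3.07,0.011]).as_matrix()
# cap pose in tool: origin & up axis
capO=G.T@(np.array([463.3,-4.4,0])-np.array([464.6,-4.2,32.3])); capU=G.T@np.array([0,0,1.])
def capgo(target,n=4):
    o=env.observe(); Rm=R.from_rotvec(o['ee_rot']).as_matrix()
    c=o['tcp_pos']+Rm@capO; u=Rm@capU
    np.set_printoptions(precision=3,suppress=True)
    print('t',o['t'],'tcp',o['tcp_pos'],'F',o['wrist_force'],'open',o['opening'],'q',o['joint_pos'])
    print('cap rim',c,'up',u)
    d=Rm.T@(np.array(target)-c)/30; print('shift total units',d,' per row',d/n)
    ax=np.cross(u,[0,0,1.]); print('turn units',Rm.T@ax/.12)
E
python3 -c "
from h import *
capgo((648.4,18,110),n=5)
im=env.capture('wrist')[:,:,::-1]
cv2.imwrite('pics/w10.png',im)"
```

```text
t 8.95 tcp [499.177   2.165 184.918] F [1.616 0.239 0.169] open 38.08713833232015 q [-0.044  0.656 -0.091  1.951  0.105  0.608  1.529]
cap rim [497.622   1.95  152.629] up [0.008 0.    1.   ]
shift total units [-5.132 -0.292  1.067]  per row [-1.026 -0.058  0.213]
turn units [ 0.007 -0.066  0.001]
```

View pics/w10.png

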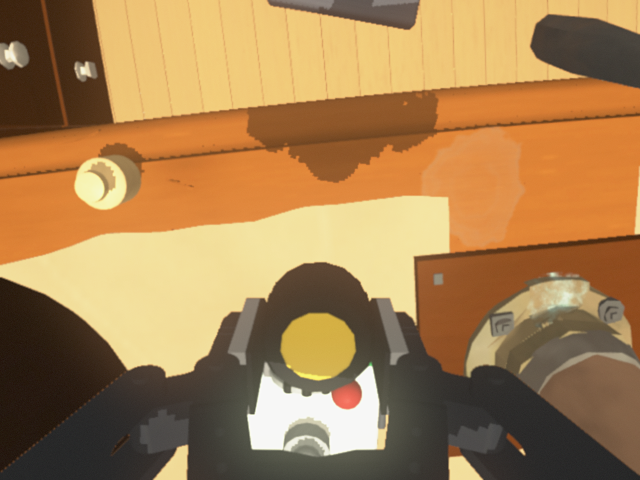

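The cap is held at (318,345). The knob is at (347,393), leaning to the green side. I'll check its position numerically and move above the stud, keeping the cap rim at z≥130.

```bash
python3 -c "
from h import *
o=env.observe();C=cam('wrist',o)
k=atz(C,(347,393),98)
yb=np.array([-.155,.988]);print(k,(k[:2]-[574.9,7.2])@yb)
crop(cv2.imread('pics/w10.png'),240,360,400,460,'pics/w10c.png',4.5)
print('tip',proj(C,[648.4,18,84]))"
```

```text
[566.90515751  28.92905581  98.        ] 22.707507725721843
tip [305.85379073 484.08683327]
```

View pics/w10c.png

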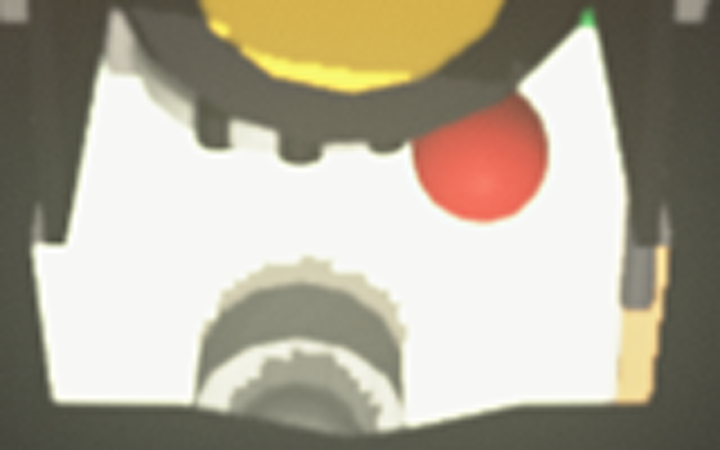

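Call:
step_arm(plan=[[[-0.9,-0.05,0,0,0,0],[-0.9,-0.05,0,0,0,0],[-0.9,-0.05,0.1,0,0,0],[-0.9,-0.05,0.1,0,0,0],[-0.8,-0.05,0.1,0,0,0],[-0.3,0,0,0,0,0],[0,0,0,0,0,0]]])

```text
t: 9.58
tcp_pos: [628.4, 15.0, 153.6]
ee_rot: [0.248, -3.034, 0.015]
wrist_force: [-0.3, -0.6, -0.2]
opening: 38.0
```

```bash
python3 -c "
from h import *
capgo((648.4,18,90),n=3)
im=env.capture('wrist')[:,:,::-1]
cv2.imwrite('pics/w11.png',im)
cv2.imwrite('pics/s11.png',env.capture('scene')[:,:,::-1])"
```

```text
t 9.5833 tcp [628.408  14.982 153.596] F [-0.341 -0.555 -0.208] open 38.01378882943924 q [-0.056  0.852 -0.086  1.544  0.095  0.847  1.552]
cap rim [625.938  14.601 121.366] up [0.036 0.006 0.999]
shift total units [-0.856 -0.008  0.966]  per row [-0.285 -0.003  0.322]
turn units [ 0.003 -0.306  0.001]
```

View pics/w11.png

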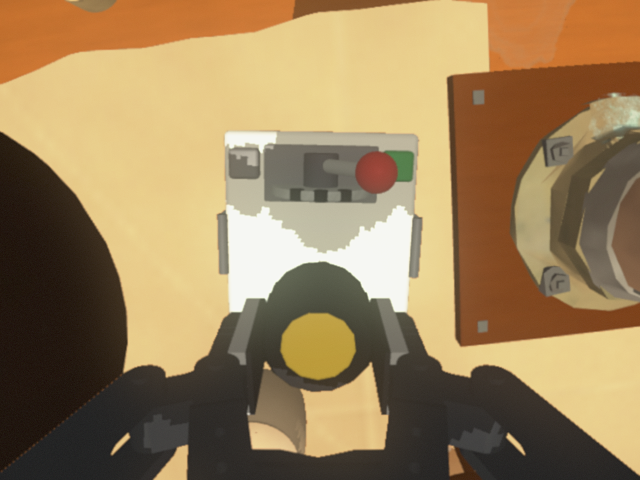

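View pics/s11.png

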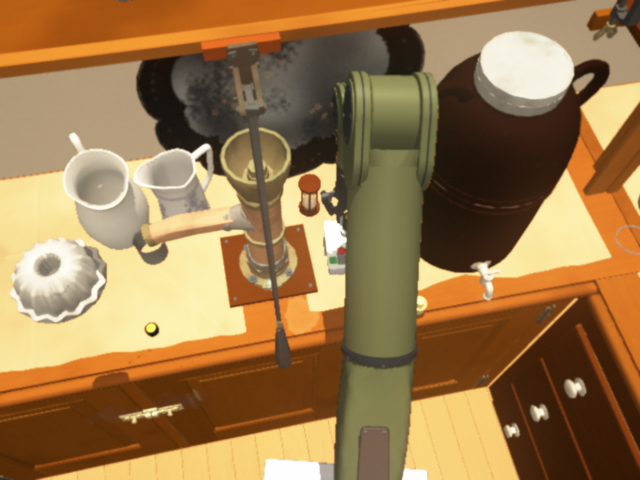

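The knob is 22.7 mm to the +y side, so the lever is in the green notch. Now I'll align the cap over the stud and level it.

Call:
step_arm(plan=[[[-0.4,0,0.2,0,-0.15,0],[-0.4,0,0.25,0,-0.15,0],[-0.1,0,0.2,0,-0.1,0],[0,0,0,0,0,0]]])

```text
t: 10.02
tcp_pos: [649.4, 18.1, 129.4]
ee_rot: [0.252, -3.078, 0.01]
wrist_force: [-1.0, -0.4, -0.3]
opening: 38.1
```

```bash
python3 -c "
from h import *
capgo((648.4,18,88),n=3)
im=env.capture('wrist')[:,:,::-1]
cv2.imwrite('pics/w12.png',im)
t=env.capture('top')[:,:,::-1]
cv2.imwrite('pics/t12.png',t)"
```

```text
t 10.0167 tcp [649.427  18.052 129.351] F [-0.957 -0.425 -0.347] open 38.07117057609064 q [-0.058  0.891 -0.084  1.532  0.1    0.775  1.548]
cap rim [648.393  17.894  97.041] up [-0.008 -0.001  1.   ]
shift total units [-0.017  0.004  0.301]  per row [-0.006  0.001  0.1  ]
turn units [-0.     0.069 -0.   ]
```

View pics/w12.png

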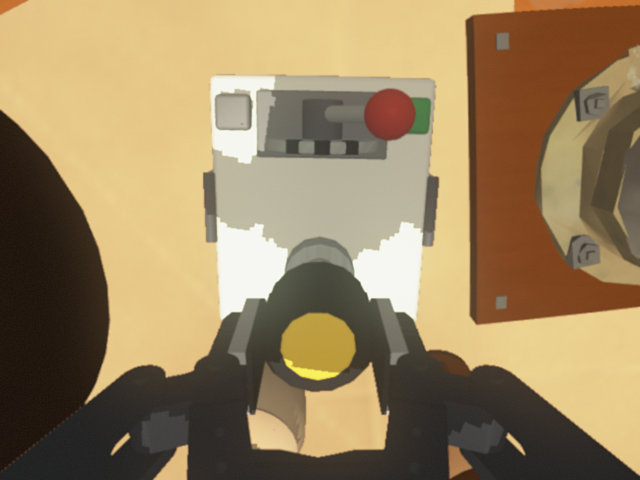

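View pics/t12.png

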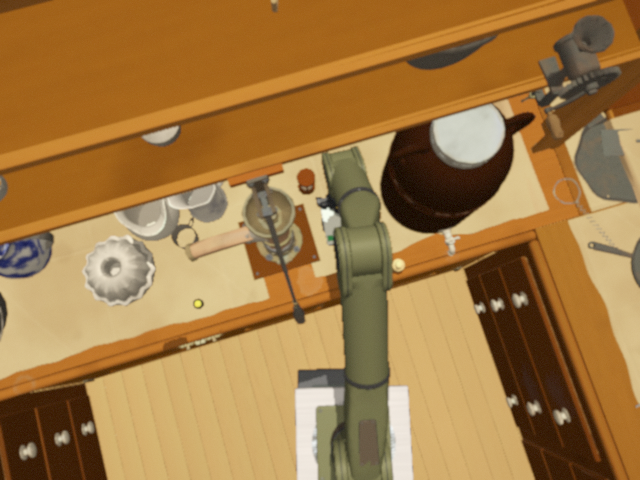

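The collar is visible at (320,258), in line with the cap at (318,345). Descending gently with force checks.

Call:
step_arm(plan=[[[0,0,0.25,0,0.03,0],[0,0,0.25,0,0,0],[0,0,0.1,0,0,0]]])

```text
t: 10.37
tcp_pos: [649.6, 17.8, 112.6]
ee_rot: [0.251, -3.078, 0.011]
wrist_force: [1.1, 0.9, -1.1]
opening: 38.1
```

```bash
python3 -c "
from h import *
capgo((648.4,18,77),n=3)"
```

```text
t 10.3667 tcp [649.603  17.798 112.561] F [ 1.132  0.936 -1.088] open 38.075970192410914 q [-0.059  0.915 -0.082  1.539  0.104  0.747  1.545]
cap rim [648.552  17.625  80.252] up [-0.008 -0.001  1.   ]
shift total units [-0.003  0.013  0.108]  per row [-0.001  0.004  0.036]
turn units [-0.004  0.065 -0.   ]
```

Call:
step_arm(plan=[[[0,0.01,0.12,0,0.06,0],[0,0,0.12,0,0,0]]])

```text
t: 10.53
tcp_pos: [650.1, 18.5, 105.5]
ee_rot: [0.251, -3.073, 0.011]
wrist_force: [0.4, 0.9, 9.1]
opening: 37.3
```

```bash
python3 -c "
from h import *
capgo((648.4,18,74),n=3)"
```

```text
t 10.5333 tcp [650.132  18.533 105.548] F [0.358 0.899 9.128] open 37.25353693137703 q [-0.06   0.927 -0.081  1.534  0.104  0.745  1.544]
cap rim [648.91   18.345  73.245] up [-0.002 -0.     1.   ]
shift total units [ 0.02  -0.009 -0.024]  per row [ 0.007 -0.003 -0.008]
turn units [-0.001  0.02  -0.   ]
```

Call:
step_arm(plan=[[[0,0,0.12,0,0,0],[0,0,0.12,0,0,0]]])

```text
t: 10.7
tcp_pos: [650.3, 18.7, 99.0]
ee_rot: [0.251, -3.074, 0.011]
wrist_force: [-1.3, 0.0, -2.1]
opening: 37.8
```

```bash
python3 -c "
from h import *
capgo((648.4,18,64),n=3)"
```

```text
t 10.7 tcp [650.323  18.704  98.961] F [-1.313  0.004 -2.141] open 37.81638780073206 q [-0.061  0.936 -0.081  1.536  0.105  0.732  1.543]
cap rim [649.133  18.52   66.657] up [-0.003 -0.     1.   ]
shift total units [ 0.022 -0.013  0.09 ]  per row [ 0.007 -0.004  0.03 ]
turn units [-0.001  0.029 -0.   ]
```

The cap is past the balls: force has dropped and it's being pulled down. Continuing to the seat.

Call:
step_arm(plan=[[[0,0,0.1,0,0,0],[0,0,0.05,0,0,0]]])

```text
t: 10.87
tcp_pos: [650.2, 18.6, 95.7]
ee_rot: [0.251, -3.073, 0.011]
wrist_force: [-6.5, 0.2, 26.0]
opening: 37.8
```

```bash
python3 -c "
from h import *
capgo((648.4,18,64),n=3)"
```

```text
t 10.8667 tcp [650.204  18.643  95.698] F [-6.508  0.191 26.033] open 37.78534224350447 q [-0.061  0.94  -0.08   1.538  0.106  0.726  1.542]
cap rim [649.008  18.45   63.394] up [-0.003 -0.     1.   ]
shift total units [ 0.024 -0.012 -0.019]  per row [ 0.008 -0.004 -0.006]
turn units [-0.003  0.027 -0.   ]
```

The cap is home: the rim reads 63.4 against a seat of 64, and force rises sharply to 26 N. Easing to about 10 N.

Call:
step_arm(plan=[[[0,0,0.02,0,0,0],[0,0,0.02,0,0,0]]])

```text
t: 11.03
tcp_pos: [650.2, 18.6, 95.9]
ee_rot: [0.251, -3.074, 0.011]
wrist_force: [-1.1, -0.6, 4.8]
opening: 37.7
```

```bash
python3 -c "
from h import *
capgo((648.4,18,64),n=3)"
```

```text
t 11.0333 tcp [650.191  18.632  95.865] F [-1.059 -0.557  4.844] open 37.70411798703206 q [-0.061  0.94  -0.08   1.538  0.106  0.726  1.542]
cap rim [649.003  18.436  63.56 ] up [-0.003 -0.     1.   ]
shift total units [ 0.023 -0.011 -0.013]  per row [ 0.008 -0.004 -0.004]
turn units [-0.004  0.029 -0.   ]
```

Call:
step_arm(plan=[[[0,0,0.035,0,0,0],[0,0,0.035,0,0,0],[0,0,0.035,0,0,0]]])

```text
t: 11.28
tcp_pos: [650.2, 18.6, 95.8]
ee_rot: [0.25, -3.074, 0.012]
wrist_force: [-2.0, 0.1, 10.1]
opening: 37.6
```

```bash
python3 -c "
from h import *
for i in range(6):
    env.capture('wrist'); o=env.observe(); print(o['t'],o['wrist_force'],o['tcp_pos'])"
```

```text
11.3333 [-3.49488911  0.14802816  9.63376826] [650.18401001  18.64983856  95.81631196]
11.3833 [-3.47532674 -0.56043553  9.03457225] [650.18829286  18.62764249  95.82053391]
11.4333 [-3.55053931 -0.05390954  9.08166442] [650.18934708  18.64926208  95.82209623]
11.4833 [-2.96459451  0.14149424  9.57285992] [650.18554645  18.62029807  95.81667076]
11.5333 [-2.83905229  1.10334918  9.46815934] [650.19725297  18.64155699  95.80932523]
11.5833 [-2.56939374 -0.24016812  8.76295631] [650.19185644  18.59426228  95.80710185]
```

Call:
step_arm(plan=[[[0,0,0.042,0,0,0],[0,0,0.042,0,0,0]]])

```text
t: 11.75
tcp_pos: [650.2, 18.7, 95.8]
ee_rot: [0.25, -3.075, 0.012]
wrist_force: [-3.8, -1.1, 11.5]
opening: 37.8
```

```bash
python3 -c "
from h import *
for i in range(5):
    im=env.capture('wrist'); o=env.observe(); print(o['t'],o['wrist_force'],o['tcp_pos'])
cv2.imwrite('pics/w20.png',im[:,:,::-1])
cv2.imwrite('pics/s20.png',env.capture('scene')[:,:,::-1])"
```

```text
11.8 [-2.7888918  -0.67365496 11.2667671 ] [650.17312607  18.66161254  95.81259127]
11.85 [-3.62610864 -0.20085924 11.95927015] [650.19368601  18.62408058  95.80487467]
11.9 [-2.67278363 -1.04886617 10.04890771] [650.18469374  18.66688211  95.8185272 ]
11.95 [-2.32665021 -0.59398193 10.93663359] [650.17646998  18.63284459  95.77871791]
12.0 [-3.27091535e+00  5.50610247e-03  1.12379532e+01] [650.180988    18.65972378  95.80289326]
```

View pics/w20.png

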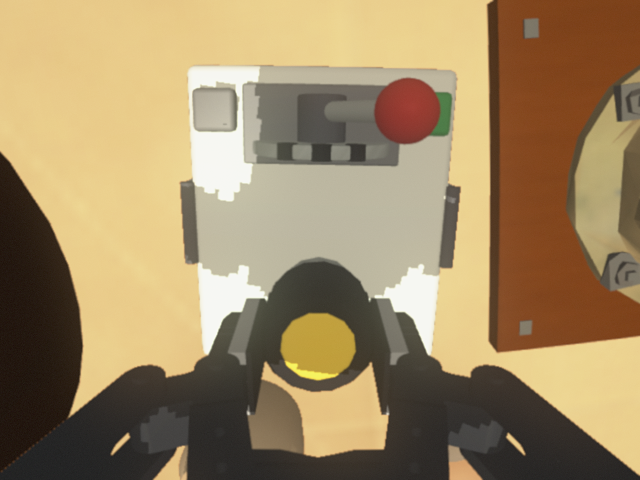

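The yellow disc is still at (318,345) in the grip, so the cap hasn't slipped and the rim-on-seat reading holds. The knob is at (408,111) on the green side, and the push is steady at about 11 N. Handing in.

```bash
python3 -c "
from h import *
print(env.hand_in()); o=env.observe(); print(o['t'],o['wrist_force'],o['opening'])"
```

```text
the job is handed in; nothing more can be done
None
the job is handed in; nothing more can be done
```

I finished the job and handed it in at about 12 s of the 70 s allowed; hand-in reports no verdict.

- **Lever:** I pushed it with closed fingers into the notch on the green-tag (+y) side. Afterwards the knob measured 22.7 mm to that side, against 23 mm expected, and it was still there in the last picture.
- **Cap:** I gripped the larger cap with 70 N, set it on the stud and pressed. The force rose to about 9 N at the balls, dropped to -2 N once past them, then rose sharply at the seat. The rim read 63.5 mm against a seat at 64 mm, and the cap had not slipped in the fingers.
- **Final push:** The fingers are still on the cap, pressing down with about 11 N (readings of 10.0 to 12.0 N). There is also a side force of about 3 N toward the robot, which I left.
- **Force peaks:** The highest forces I read were about 27 N on reaching the seat, before I eased off, and about 22 N against the lever stop.
- **Joint 6:** It came within 0.004 rad of its lower limit over the cap. I tilted the tool about 0.06 rad before closing on the cap and kept that tilt, so the cap stayed upright.
- **Bystanders:** I moved nothing near the brass weight, mustard pot or sand timer, but I did not measure their positions again at the end.

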